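Seat a heating block in its dock and tighten the thumbscrew until it bears

TASK

Gently push the aluminium heating block along its rails until it is fully home against the rear stop of the dock. Then turn the knurled thumbscrew on the bridge clockwise until its foot has come down on the block and is snug, stopping as soon as the resistance has clearly risen, without overtightening. Let go, leave the block home and clamped, and leave the other things on the bench alone.

Things in the scene. Friction and masses are not known exactly. Their poses are not given: they have to be found in the camera images.
- dock: The dock: a grey base plate 165 x 100 mm, fixed, with two low aluminium rails and a bridge. Origin on the bench (z = 0) under the screw's axis; x points along the rails from the open mouth (robot's side) to the rear stop. In this frame the plate spans x = -130 to +35 mm, top z = 12 mm; the rails x = -75 to +15 mm, 26 mm above the bench, beside a 54 mm wide channel.
- stop (a point): Middle of the rear stop's face, which the block's rear end must meet: at x = +15 mm, z = 22 mm in the dock's frame.
- bridge (a point): Middle of the top of the bridge that carries the thumbscrew, 64 mm above the bench. The bridge spans the channel, 28 mm along x, 86 mm along y; its underside is 52 mm above the bench.
- block: The heating block, loose plain aluminium, 90 mm long (x), 50 mm wide, about 0.35 kg, on the plate between the rails. The 55 mm at the robot's side are 34 mm high with six tube wells; the rear 35 mm are a flat tongue 20 mm high that goes under the bridge. Origin under its centre, x to the rear. Starts 20 to 40 mm short of home. It slides at 2 to 5 N; pushing it with over 35 N is rough.
- block_front (a point): Middle of the lower part of the block's front face (robot's side), where to push it; 22 mm above the bench. With the block home it lies at x = -75 mm in the dock's frame (within 2 mm), flush with the front ends of the rails.
- knob (a point): Centre of the thumbscrew's head: a knurled upright steel disc, 36 mm in diameter, 20 mm high, free all round, on the vertical axis above the bridge. 102 to 104 mm above the bench at the start; it sinks 2 mm per radian as the screw is turned in, so the hand must follow it down.
- thumbscrew: The thumbscrew; origin at its head's centre, turns with it. Clockwise from above tightens. Runs free at about 0.05 N m. The gap between its foot and the block is unknown: 1.6 to 7.6 mm, 0.8 to 3.8 rad of turning (several grasps). Snug is a foot force of 40 to 130 N on the block, felt as about 0.15 to 0.3 N m more than running free. Over 180 N is overtight. It stays when let go and may be turned back.
- foot (a point): Centre of the underside of the screw's steel foot, 16 mm across, under the bridge, when the foot is set highest; it is set up to 5 mm lower, differently each time. Sprung. It turns with the screw and rubs on the block: from touching on, its force grows about 70 to 120 N and the torque 0.2 to 0.4 N m per radian.
- dish_3: A petri dish with lid, 61 mm across, 16 mm high, loose on the bench at the right; bystander. Origin under its centre.
- beaker_2: A small empty glass beaker, 57 mm across, 68 mm high, loose behind the dock; bystander. Origin under its centre.
- forceps: Steel forceps, 135 mm long, lying loose on the bench at the left front; bystander. Origin under its centre.

How it is judged:
On the way, in this order (a step that is already met when the one before it is completed fails the run):
1. the block is home against the rear stop (x of block_front in the frame of dock above -0.077 m), for 0.2 s.
2. the screw's foot bears snugly on the block that is home (x of block_front in the frame of dock above -0.077 m and contact force between thumbscrew and block above 40 N), for 0.2 s.
At the end, for the whole second after the job is handed in: The block's front face is within 2 mm of its home place against the rear stop, the foot of the thumbscrew presses on the block with 40 to 130 N, and the block is at rest (all of step 2 and contact force between thumbscrew and block below 130 N and linear speed of block below 0.01 m/s); the robot touches nothing.
It fails at once if the screw is overtightened (its foot presses the block with more than 180 N) (contact force between thumbscrew and block above 180 N).
It fails at once if the block is pushed roughly (more than 35 N from the robot) (contact force between any of the fingers, the arm and block above 35 N).
It fails at once if the dish is disturbed (moved more than 30 mm) (distance of dish_3 from where it was at the start of the episode above 0.03 m).
It fails at once if the beaker is disturbed (moved more than 30 mm) (distance of beaker_2 from where it was at the start of the episode above 0.03 m).
It fails at once if the forceps is disturbed (moved more than 30 mm) (distance of forceps from where it was at the start of the episode above 0.03 m).
It also fails if it takes over 72 s, if anything falls off the work surface, if the arm or the gripper's body presses on something with over 40 N, if the wrist force passes 120 N, or if a joint passes its speed limit or range.

ROBOT

A 6-joint arm with a two-finger parallel gripper is mounted at the origin on a cart in front of the work surface, level with it; the furniture and walls round the work are solid. World frame = base frame: x ahead of the robot, y to its left, z up, the work surface at z = 0. Lengths are in m, angles in rad, forces in N, time in s.
With the tool pointing down it reaches from about 0.425 to 0.95 m from the base axis. Payload 3.5 kg.
Tool frame: the origin (TCP) lies midway between the tips of the shut fingers; the grasp point (between the pads) lies ctrl.grasp_offset behind it (ctrl.grasp_offset is the distance from the TCP to the grasp point, in m); x points along the fingers, y is the direction in which the jaws open and shut, and the axes are right-handed (so a half turn about x gives the same grasp; the last joint's range is limited). The gripper opens to 85 mm and grips with 20 to 120 N. Pads are 22 mm wide; open, the fingers measure 114 mm over their backs; the gripper's body (76 mm by 85 mm) begins 54 mm behind the grasp point. The pads swing forward as they close: fully open they stand 13 mm farther back than shut.
Start: joints at [1.125, 0.286, 1.577, -0, 1.279, -0.15], TCP at [0.197, 0.646, 0.231] pointing down, gripper open.
Joint ranges: [-2.77, 2.77], [-0.9, 2.22], [0.21, 2.48], [-1.53, 4.67], [0.24, 2.81], [-2.84, 2.84]. Speed limits (rad/s): [2.79, 2.79, 3.14, 3.14, 3.14, 3.14].

INTERFACE

Orientations are given as a unit quaternion [x, y, z, w].
In Python, from plant import readout, read_camera, sign_off, ctrl gives the robot as it stands.
- The arm moves only by the tool drive_tool, never from a script. Its argument "steps" is a list of rows, each a list of 5 numbers: the shift along the tool's x, y, z in cm, then the turn about the tool's x in degrees, then the opening, from 0 (shut) to 1 (fully open). A call has 1 to 10 rows; each row shifts and turns the commanded pose from where the row before left it, along the tool's axes as they then stand; what a row does not reach is not made up. A row lasts 1/10 s, in which the tool goes at most 50 mm and 8.59 degrees, less where a joint would pass 70% of its speed; a pose out of reach is approached as far as the arm can. A call is refused whole if a number of a shift passes 5 or a number of a turn 8.59, either way. A call with a gripper value outside its range is refused whole. The fingers move at their own pace and stop on an object; "force" is the grip in N (left out, the last holds). Time passes only in rows, so rows that do not move let the fingers close. It gives the time, the measured TCP pose, the force and the opening at its end, in the units of the state.
- readout.get_state(): the state, without advancing time (a new reading comes with each control period).
- read_camera(name): name is "scene" or "top"; returns a dict with "frame" (480x640x3 uint8, red, green, blue), "vertical_fov" (degrees; the focal length in pixels is half the picture's height over the tangent of half this angle, whatever the lens; pixels are square), "cx", "cy" (the principal point, pixels), "eye" and "orientation" of the camera in the world. Camera axes: x right, y up, looking along -z (the intrinsics and any distortion apply to the point x, -y, -z); pixel columns grow to the right and rows downward; lengths in m; the calibration is good to about 2 mm. A picture is of the moment at which its call begins. There is no depth.
- sign_off(): hands the job in, once; it reports no verdict.
The state is a dict: "time": time; "qpos": joint angles; "dq": joint speeds; "joint_efforts": joint torques, N m; "eef_pos": TCP position; "tcp_rot": TCP orientation; "contact_force": force on the tool from outside, world axes, zero at the start; "wrist_torque": the same for the moment, N m; "opening": opening from 0.0 (shut) to 1.0 (fully open).
Only numpy, scipy, OpenCV 4.12 (cv2) and the standard library are available. Lean on these libraries where they do the work, as an engineer would, in place of code of your own. Each camera call takes 0.05 s, during which the arm holds its last target. There are 200 camera calls.

## Working session

There is one attempt and no reset: what is moved stays moved. The work goes in short steps, Python scripts to look and compute and a tool call to move; the robot and the scene stay as the last step left them, time stands still between calls to the robot, and variables do not carry over. Pictures are saved under pics/ and viewed, about 8 in all and at most 12, crops included, and the job is handed in when it is done.

Besides the shell and the picture viewer there is one more tool, called after "Call:" as name(argument=value, ...), one argument or row to a line, values as JSON. drive_tool: Moves the arm, as the interface text tells. Its arguments: {"type":"object","properties":{"steps":{"type":"array","items":{"type":"array","items":{"type":"number"}}},"force":{"type":"number"}},"required":["steps"]}

```bash
mkdir -p pics; ls
cat > h.py <<'E'
import numpy as np, cv2
from scipy.spatial.transform import Rotation as R
from plant import readout, read_camera, sign_off, ctrl
def proj(c,P):
    f=240/np.tan(np.radians(c["vertical_fov"])/2)
    p=R.from_quat(c["orientation"]).inv().apply(np.atleast_2d(P)-c["eye"])
    return np.c_[c["cx"]+f*p[:,0]/-p[:,2], c["cy"]-f*p[:,1]/-p[:,2]]
def ray(c,uv,z):
    f=240/np.tan(np.radians(c["vertical_fov"])/2)
    uv=np.atleast_2d(uv).astype(float)
    d=np.c_[(uv[:,0]-c["cx"])/f,-(uv[:,1]-c["cy"])/f,-np.ones(len(uv))]
    d=R.from_quat(c["orientation"]).apply(d)
    e=np.array(c["eye"]); return e+d*((z-e[2])/d[:,2])[:,None]
E
python3 - <<'E'
from h import *
for n in ("scene","top"):
    c=read_camera(n); cv2.imwrite(f"pics/{n}0.png",c["frame"][:,:,::-1])
    print({k:v for k,v in c.items() if k!="frame"})
print(readout.get_state(), ctrl.grasp_offset)
E
```

```text
pics
{'vertical_fov': 53.320771642744965, 'cx': 324.43656946699116, 'cy': 235.444334756788, 'eye': array([0.07837565, 0.42001249, 0.82965909]), 'orientation': array([-0.16202062,  0.33387817,  0.8460317 , -0.38275978])}
{'vertical_fov': 42.14573139737172, 'cx': 322.0031129368632, 'cy': 239.45440924816955, 'eye': array([ 0.52547556, -0.01773068,  1.42568527]), 'orientation': array([ 0.01310982, -0.0327298 , -0.70457229,  0.7087558 ])}
{'time': 0.1, 'qpos': array([ 1.12499034e+00,  2.87128734e-01,  1.57800880e+00,  6.19138573e-07,
        1.27860764e+00, -1.50021174e-01]), 'dq': array([ 2.24721873e-04, -1.62970823e-03, -2.24671248e-03,  1.75497596e-03,
        1.51911610e-03, -8.84444838e-05]), 'joint_efforts': array([ 1.09204455e-03, -4.07297730e+01, -2.93698758e+01, -1.54878403e-04,
        3.46834509e-03,  3.57083536e-05]), 'eef_pos': array([0.19648587, 0.64515697, 0.23006286]), 'tcp_rot': array([ 0.10346748,  0.69961106, -0.10492237,  0.69916389]), 'contact_force': array([ 0.56321473,  0.09144289, -1.34899387]), 'wrist_torque': array([-0.01441139, -0.04909866,  0.02286729]), 'opening': 1.001124826473058} 0.0187
```

View pics/top0.png

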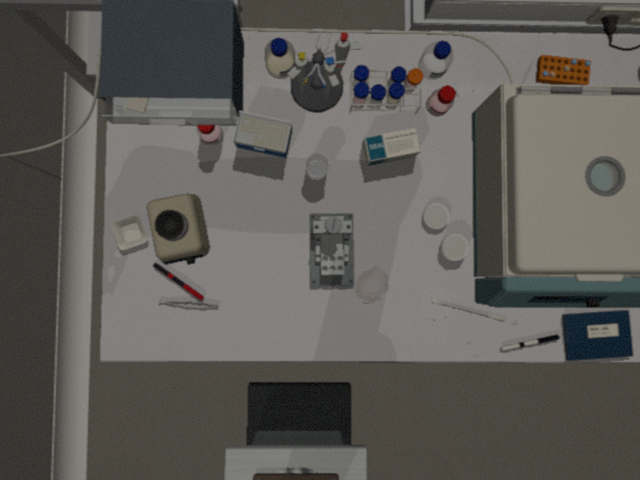

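View pics/scene0.png

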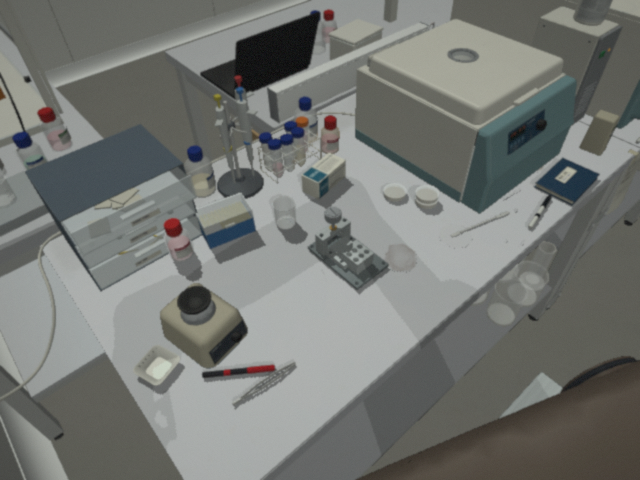

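Run:
```python
from h import *
a=cv2.imread("pics/top0.png")[200:300,280:400]; b=cv2.imread("pics/scene0.png")[190:300,270:430]
a=cv2.resize(a,None,fx=4,fy=4,interpolation=cv2.INTER_CUBIC);b=cv2.resize(b,(480*110*0+ 640,440),interpolation=cv2.INTER_CUBIC)
a=cv2.resize(cv2.imread("pics/top0.png")[200:300,295:395],(600,600),interpolation=cv2.INTER_CUBIC)
cv2.imwrite("pics/a.png",a);cv2.imwrite("pics/b.png",b)
```

```text
(no output)
```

View pics/a.png

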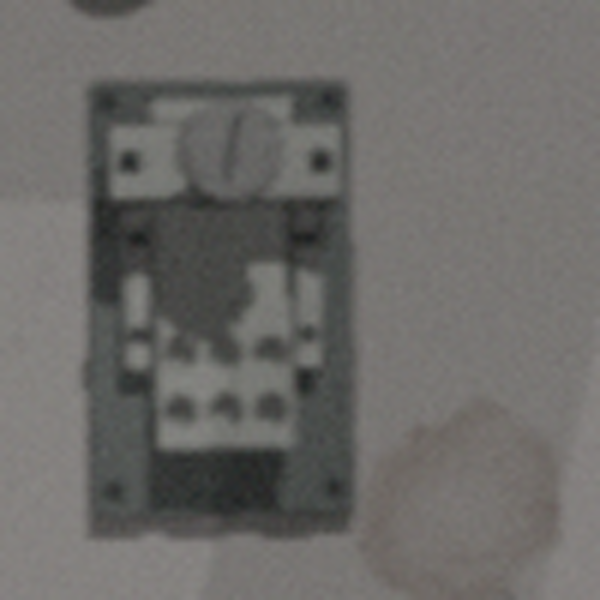

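View pics/b.png

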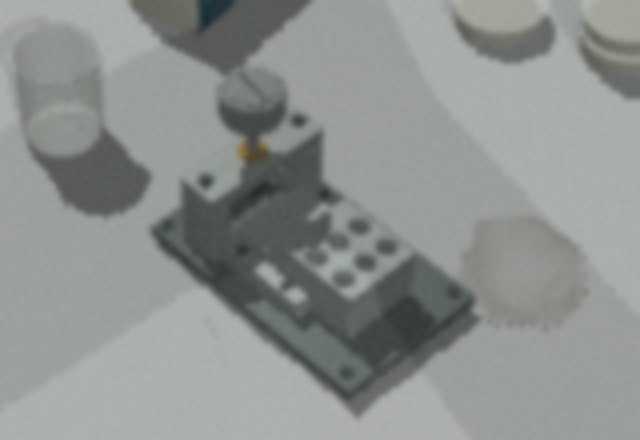

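Run:
```python
from h import *
t=read_camera("top"); s=read_camera("scene")
T=lambda L:np.array(L)/6+[295,200]
S=lambda L:np.array(L)/4+[270,190]
np.set_printoptions(precision=4,suppress=True)
pc=ray(t,T([(88,87),(348,85),(352,515),(90,518)]),.012);print("top plate RL,RR,FR,FL\n",pc)
ps=ray(s,S([(155,230),(357,390),(475,302)]),.012);print("scene RL,FL,FR\n",ps)
print("knob top",ray(t,T([(231,150)]),.113),"scene",ray(s,S([(252,94)]),.113))
print("front",ray(t,T([(158,450),(297,447)]),.046),"scene",ray(s,S([(351,300),(414,253)]),.046))
print("bridge top corners",ray(t,T([(110,127),(342,125),(340,200),(111,198)]),.064))
print("dish",ray(t,T([(462,500)]),.01),"beaker",ray(t,[(317,165)],.06))
print("rails front",ray(t,T([(135,370),(310,368)]),.026))
v=(pc[0]+pc[1]-pc[2]-pc[3]);print(np.degrees(np.arctan2(v[1],v[0])))
print(R.from_quat(readout.get_state()["tcp_rot"]).as_matrix())
```

```text
top plate RL,RR,FR,FL
 [[ 0.6742 -0.0283  0.012 ]
 [ 0.6758 -0.1273  0.012 ]
 [ 0.5125 -0.1291  0.012 ]
 [ 0.5109 -0.0301  0.012 ]]
scene RL,FL,FR
 [[ 0.6714 -0.0255  0.012 ]
 [ 0.5105 -0.0325  0.012 ]
 [ 0.5112 -0.1236  0.012 ]]
knob top [[ 0.6417 -0.0782  0.113 ]] scene [[ 0.6395 -0.0728  0.113 ]]
front [[ 0.5364 -0.0547  0.046 ]
 [ 0.5378 -0.1061  0.046 ]] scene [[ 0.5381 -0.0528  0.046 ]
 [ 0.5394 -0.1014  0.046 ]]
bridge top corners [[ 0.6541 -0.0361  0.064 ]
 [ 0.6555 -0.1211  0.064 ]
 [ 0.6279 -0.1204  0.064 ]
 [ 0.6281 -0.0366  0.064 ]]
dish [[ 0.5184 -0.171   0.01  ]] beaker [[ 0.7795 -0.0435  0.06  ]]
rails front [[ 0.5664 -0.0465  0.026 ]
 [ 0.5675 -0.1121  0.026 ]]
0.6296272912565032
[[-0.0007  0.2915  0.9566]
 [-0.0013  0.9566 -0.2915]
 [-1.     -0.0015 -0.0002]]
```

Call:
drive_tool(
  steps=[
    [0, 0, 0, -5.8, 0],
    [0, 0, 0, -5.8, 0],
    [0, 0, 0, -5.8, 0],
    [0, -2, 0.8, 0, 0],
    [0, -4, 1.6, 0, 0],
    [0, -4, 1.6, 0, 0],
    [0, -4, 1.6, 0, 0],
    [0, -4, 1.6, 0, 0],
    [0, -4, 1.6, 0, 0],
    [0, -4, 1.6, 0, 0],
  ],
  force=60,
)

```text
time: 1.2
eef_pos: [0.303, 0.3848, 0.2312]
tcp_rot: [-0.003, 0.707, 0.003, 0.707]
contact_force: [1.5, -0.0, 0.2]
opening: -0.0
```

Call:
drive_tool(
  steps=[
    [0, -4, 1.6, 0, 0],
    [0, -4, 1.6, 0, 0],
    [0, -4, 1.6, 0, 0],
    [0, -4, 1.6, 0, 0],
    [0, -4, 1.6, 0, 0],
    [0, -4, 1.6, 0, 0],
    [0, -4, 1.6, 0, 0],
    [0, -4, 1.6, 0, 0],
    [0, -4, 1.6, 0, 0],
    [0, 0, 0, 0, 0],
  ],
)

```text
time: 2.2
eef_pos: [0.4509, 0.0237, 0.2315]
tcp_rot: [-0.001, 0.707, 0.0, 0.707]
contact_force: [-0.2, -0.1, -0.3]
opening: 0.002
```

Run:
```python
from h import *
s=readout.get_state();np.set_printoptions(precision=4,suppress=True)
print(s);print(R.from_quat(s["tcp_rot"]).as_matrix())
```

```text
{'time': 2.2, 'qpos': array([-0.172 , -0.228 ,  2.1028, -0.0014,  1.2659, -1.7442]), 'dq': array([ 0.0762, -0.0251,  0.0305,  0.0492,  0.0355,  0.0531]), 'joint_efforts': array([ -1.4305, -19.4598, -29.3289,  -0.1886,  -0.1199,  -0.2071]), 'eef_pos': array([0.4509, 0.0237, 0.2315]), 'tcp_rot': array([-0.0011,  0.7068,  0.0001,  0.7074]), 'contact_force': array([-0.1886, -0.0876, -0.3361]), 'wrist_torque': array([0.048 , 0.0221, 0.019 ]), 'opening': 0.0015284145164062859}
[[ 0.0007 -0.0018  1.    ]
 [-0.0014  1.      0.0018]
 [-1.     -0.0014  0.0007]]
```

Call:
drive_tool(
  steps=[
    [0, -3, 1.2, -0.5, 0],
    [0, -4, 1.8, 0, 0],
    [0, -3.3, 1.6, 0, 0],
    [3, 0, 0, 0, 0],
    [4, 0, 0, 0, 0],
    [4, 0, 0, 0, 0],
    [4, 0, 0, 0, 0],
    [4, 0, 0, 0, 0],
    [2.1, 0, 0, 0, 0],
    [0, 0, 0, 0, 0],
  ],
)

```text
time: 3.2
eef_pos: [0.4937, -0.0727, 0.0166]
tcp_rot: [-0.005, 0.71, 0.007, 0.704]
contact_force: [-0.4, 0.6, -0.4]
opening: 0.002
```

Call:
drive_tool(
  steps=[
    [0, 0, 0.5, 0, 0],
    [0, 0, 0.5, 0, 0],
    [0, 0, 0.5, 0, 0],
    [0, 0, 0.4, 0, 0],
    [0, 0, 0.3, 0, 0],
    [0, 0, 0.3, 0, 0],
    [0, 0, 0.3, 0, 0],
    [0, 0, 0.3, 0, 0],
    [0, 0, 0.2, 0, 0],
    [0, 0, 0, 0, 0],
  ],
)

```text
time: 4.2
eef_pos: [0.5292, -0.0739, 0.0201]
tcp_rot: [-0.006, 0.708, 0.006, 0.706]
contact_force: [-4.2, -0.5, 3.3]
opening: 0.0
```

Call:
drive_tool(
  steps=[
    [0, 0, 0.2, 0, 0],
    [0, 0, 0.2, 0, 0],
    [0, 0, 0.2, 0, 0],
    [0, 0, 0.2, 0, 0],
    [0, 0, 0.2, 0, 0],
    [0, 0, 0.2, 0, 0],
    [0, 0, 0.2, 0, 0],
    [0, 0, 0.2, 0, 0],
    [0, 0, 0.1, 0, 0],
    [0, 0, 0, 0, 0],
  ],
)

```text
time: 5.2
eef_pos: [0.5474, -0.0739, 0.0204]
tcp_rot: [-0.006, 0.707, 0.006, 0.707]
contact_force: [-0.5, 0.3, -0.2]
opening: -0.003
```

Call:
drive_tool(
  steps=[
    [0, 0, 0.1, 0, 0],
    [0, 0, 0.1, 0, 0],
    [0, 0, 0.1, 0, 0],
    [0, 0, 0.05, 0, 0],
    [0, 0, 0.05, 0, 0],
    [0, 0, 0, 0, 0],
  ],
)

```text
time: 5.8
eef_pos: [0.5511, -0.0738, 0.0204]
tcp_rot: [-0.006, 0.707, 0.006, 0.707]
contact_force: [-3.2, -0.1, 0.6]
opening: 0.007
```

Call:
drive_tool(
  steps=[
    [0, 0, 0.05, 0, 0],
    [0, 0, 0.05, 0, 0],
    [0, 0, 0.05, 0, 0],
    [0, 0, 0, 0, 0],
  ],
)

```text
time: 6.2
eef_pos: [0.5527, -0.0738, 0.0204]
tcp_rot: [-0.006, 0.707, 0.006, 0.707]
contact_force: [-4.7, 0.7, 3.2]
opening: -0.004
```

Call:
drive_tool(
  steps=[
    [0, 0, 0.05, 0, 0],
    [0, 0, 0.05, 0, 0],
    [0, 0, 0, 0, 0],
  ],
)

```text
time: 6.5
eef_pos: [0.5537, -0.0738, 0.0204]
tcp_rot: [-0.006, 0.707, 0.006, 0.707]
contact_force: [-4.0, -0.1, 3.4]
opening: 0.002
```

Call:
drive_tool(
  steps=[
    [0, 0, 0.05, 0, 0],
    [0, 0, 0, 0, 0],
  ],
)

```text
time: 6.7
eef_pos: [0.554, -0.0738, 0.0204]
tcp_rot: [-0.006, 0.707, 0.006, 0.707]
contact_force: [-5.5, 0.7, 3.6]
opening: -0.001
```

Call:
drive_tool(
  steps=[
    [0, 0, 0.05, 0, 0],
    [0, 0, 0, 0, 0],
  ],
)

```text
time: 6.9
eef_pos: [0.5546, -0.0737, 0.0204]
tcp_rot: [-0.006, 0.707, 0.006, 0.707]
contact_force: [-4.1, -0.3, 3.9]
opening: -0.001
```

Call:
drive_tool(
  steps=[
    [0, 0, 0.05, 0, 0],
    [0, 0, 0, 0, 0],
  ],
)

```text
time: 7.1
eef_pos: [0.555, -0.0737, 0.0204]
tcp_rot: [-0.006, 0.707, 0.006, 0.707]
contact_force: [-4.3, 0.4, 3.8]
opening: -0.0
```

Still sliding at about 4 N; continue gently.

Call:
drive_tool(
  steps=[
    [0, 0, 0.05, 0, 0],
    [0, 0, 0.05, 0, 0],
    [0, 0, 0, 0, 0],
  ],
)

```text
time: 7.4
eef_pos: [0.5561, -0.0737, 0.0204]
tcp_rot: [-0.006, 0.707, 0.006, 0.707]
contact_force: [-4.3, 0.5, 2.4]
opening: 0.004
```

Call:
drive_tool(
  steps=[
    [0, 0, 0.05, 0, 0],
    [0, 0, 0, 0, 0],
  ],
)

```text
time: 7.6
eef_pos: [0.5566, -0.0737, 0.0204]
tcp_rot: [-0.006, 0.707, 0.006, 0.707]
contact_force: [-4.2, 0.7, 4.1]
opening: 0.001
```

Call:
drive_tool(
  steps=[
    [0, 0, 0.05, 0, 0],
    [0, 0, 0, 0, 0],
  ],
)

```text
time: 7.8
eef_pos: [0.557, -0.0737, 0.0204]
tcp_rot: [-0.006, 0.707, 0.006, 0.707]
contact_force: [-5.3, -0.2, 4.3]
opening: -0.001
```

Call:
drive_tool(
  steps=[
    [0, 0, 0.05, 0, 0],
    [0, 0, 0.05, 0, 0],
    [0, 0, 0, 0, 0],
  ],
)

```text
time: 8.1
eef_pos: [0.5576, -0.0736, 0.0203]
tcp_rot: [-0.006, 0.708, 0.006, 0.707]
contact_force: [-6.5, 0.4, 5.2]
opening: 0.001
```

Call:
drive_tool(
  steps=[
    [0, 0, 0.05, 0, 0],
    [0, 0, 0.05, 0, 0],
    [0, 0, 0, 0, 0],
  ],
)

```text
time: 8.4
eef_pos: [0.5576, -0.0737, 0.0204]
tcp_rot: [-0.006, 0.709, 0.006, 0.706]
contact_force: [-10.8, -0.6, 7.5]
opening: 0.002
```

Run:
```python
from h import *
t=read_camera("top"); s=read_camera("scene")
a=cv2.resize(t["frame"][200:300,295:395,::-1],(600,600),interpolation=cv2.INTER_CUBIC)
b=cv2.resize(s["frame"][190:300,270:430,::-1],(640,440),interpolation=cv2.INTER_CUBIC)
cv2.imwrite("pics/a1.png",a);cv2.imwrite("pics/b1.png",b);print(readout.get_state()["contact_force"])
```

```text
[-8.92948453 -0.28786159  7.3960122 ]
```

View pics/b1.png

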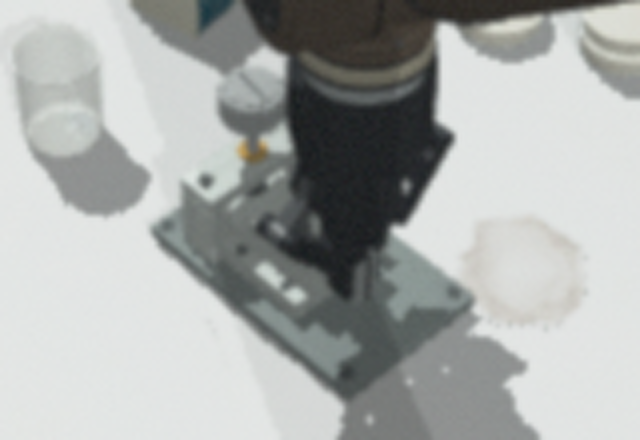

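Call:
drive_tool(
  steps=[
    [0, 0, 0.05, 0, 0],
    [0, 0, 0.03, 0, 0],
    [0, 0, 0, 0, 0],
  ],
)

```text
time: 8.8
eef_pos: [0.5576, -0.0737, 0.0202]
tcp_rot: [-0.006, 0.709, 0.006, 0.705]
contact_force: [-12.0, -1.8, 10.8]
opening: -0.002
```

Call:
drive_tool(
  steps=[
    [0, 0, -0.3, 0, 0],
    [0, 0, -1, 0, 0],
    [0, 0, -2, 0, 0],
    [-2, 0, 0, 0, 0],
    [-4, 0, 0, 0, 0.7],
    [-4, 0, 0, 0, 0.7],
    [-4, 0, 0, 0, 0.7],
    [-2, 0, 0, 0, 0.7],
    [0, 2, -3, 0, 0.7],
    [0, 4, -4, 0, 0.7],
  ],
)

```text
time: 9.8
eef_pos: [0.462, -0.0209, 0.1819]
tcp_rot: [-0.005, 0.705, 0.004, 0.709]
contact_force: [-0.4, 1.1, 0.2]
opening: 0.702
```

Run:
```python
from h import *
t=read_camera("top"); s=read_camera("scene")
a=cv2.resize(t["frame"][200:300,295:395,::-1],(400,400),interpolation=cv2.INTER_CUBIC)
b=cv2.resize(s["frame"][200:300,300:400,::-1],(400,400),interpolation=cv2.INTER_CUBIC)
cv2.imwrite("pics/ab2.png",np.hstack([a,b]))
q=readout.get_state();print(q["eef_pos"],q["qpos"])
```

```text
[ 0.45634072 -0.01681071  0.17823452] [-2.60396728e-01 -1.57092199e-01  2.14411879e+00  1.52122113e-03
  1.15737509e+00 -1.85071681e+00]
```

View pics/ab2.png

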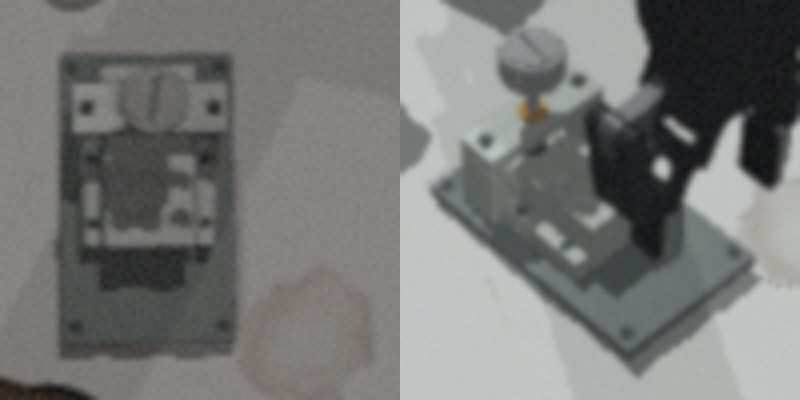

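Call:
drive_tool(
  steps=[
    [0, -0.8, 2, 0, 0.9],
    [0, -1.3, 4, 0, 0.9],
    [0, -1.3, 4, 0, 0.9],
    [0, -1.3, 4, 0, 0.9],
    [0, -1.3, 3.5, 0, 0.9],
    [0, 0, 0, -8.5, 0.9],
    [0, 0, 0, -8.5, 0.9],
    [0, 0, 0, -8.5, 0.9],
    [0, 0, 0, -8.5, 0.9],
    [0, 0, 0, -8.5, 0.9],
  ],
)

```text
time: 10.9
eef_pos: [0.6373, -0.0773, 0.1801]
tcp_rot: [-0.264, 0.655, 0.263, 0.657]
contact_force: [-0.7, -0.5, -0.1]
opening: 0.899
```

Call:
drive_tool(
  steps=[
    [0, 0, 0, 0, 0.9],
    [0, 0, 0, 0, 0.9],
  ],
)

```text
time: 11.1
eef_pos: [0.6369, -0.0771, 0.1803]
tcp_rot: [-0.261, 0.657, 0.261, 0.658]
contact_force: [-0.2, 0.0, -0.0]
opening: 0.899
```

```bash
cat > st.py <<'E'
from h import *
np.set_printoptions(precision=4,suppress=True)
s=readout.get_state();M=R.from_quat(s["tcp_rot"]).as_matrix()
print("t",s["time"],"p",s["eef_pos"],"q",s["qpos"],"\nF tool",M.T@s["contact_force"],"F",s["contact_force"],"Tw",s["wrist_torque"],"op",s["opening"])
d=M.T@(np.array([.641,-.0775,.081])-s["eef_pos"]);print("to go cm tool",d*100,"ang",np.degrees(np.arctan2(M[1,1],M[0,1])),"down",M[:,0])
E
python3 st.py
```

```text
t 11.1 p [ 0.6369 -0.0771  0.1803] q [-0.2785  0.2572  1.7083  0.0002  1.1748 -2.6047] 
F tool [ 0.0285  0.1492 -0.1164] F [-0.187   0.0288 -0.0288] Tw [ 0.0422 -0.0132 -0.0011] op 0.8986519173100497
to go cm tool [ 9.9256 -0.2977  0.2649] ang 133.27301704496602 down [ 0.0012 -0.0001 -1.    ]
```

Call:
drive_tool(
  steps=[
    [1, -0.3, 0.26, 0, 0.9],
    [2.5, 0, 0, 0, 0.9],
    [2.5, 0, 0, 0, 0.9],
    [2, 0, 0, 0, 0.9],
    [1.2, 0, 0, 0, 0.9],
    [0.7, 0, 0, 0, 0.9],
    [0, 0, 0, 0, 0.9],
    [0, 0, 0, 0, 0.9],
  ],
)

```text
time: 11.9
eef_pos: [0.6413, -0.0776, 0.0823]
tcp_rot: [-0.262, 0.656, 0.261, 0.657]
contact_force: [0.0, -0.7, 0.4]
opening: 0.899
```

```bash
python3 st.py
python3 - <<'E'
from h import *
t=read_camera("top"); s=read_camera("scene")
a=cv2.resize(t["frame"][180:280,285:385,::-1],(400,400),interpolation=cv2.INTER_CUBIC)
b=cv2.resize(s["frame"][170:270,285:385,::-1],(400,400),interpolation=cv2.INTER_CUBIC)
cv2.imwrite("pics/ab3.png",np.hstack([a,b]))
E
```

```text
t 11.9 p [ 0.6413 -0.0776  0.0823] q [-0.2772  0.3766  1.7525  0.      1.0108 -2.6062] 
F tool [-0.364  -0.5028 -0.473 ] F [ 0.0017 -0.6902  0.3643] Tw [ 0.0021 -0.035  -0.0379] op 0.8994168264523866
to go cm tool [ 0.1253  0.0249 -0.0145] ang 133.43884121608684 down [ 0.0017 -0.0005 -1.    ]
```

View pics/ab3.png

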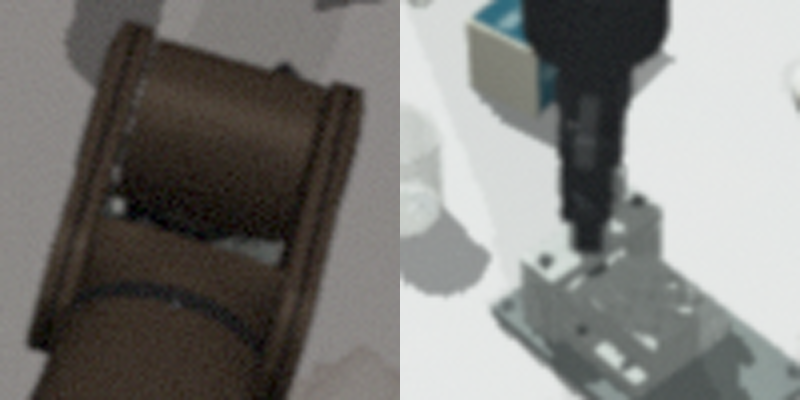

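Call:
drive_tool(
  steps=[
    [0, 0, 0, 0, 0.42],
    [0, 0, 0, 0, 0.42],
    [0, 0, 0, 0, 0.3],
    [0, 0, 0, 0, 0.3],
    [0, 0, 0, 0, 0.3],
    [0, 0, 0, 0, 0.3],
  ],
  force=25,
)

```text
time: 12.6
eef_pos: [0.6417, -0.0784, 0.0822]
tcp_rot: [-0.263, 0.656, 0.261, 0.658]
contact_force: [4.3, -4.2, 0.7]
opening: 0.417
```

```bash
python3 st.py
```

```text
t 12.6 p [ 0.6417 -0.0784  0.0822] q [-0.2779  0.3767  1.7523 -0.0011  1.0089 -2.6064] 
F tool [-0.6604 -6.0237  0.2132] F [ 4.2948 -4.2256  0.6824] Tw [-0.6722 -0.5657 -0.0147] op 0.4165452373014442
to go cm tool [0.1222 0.1112 0.0096] ang 133.44432478803188 down [ 0.0033 -0.0019 -1.    ]
```

Call:
drive_tool(
  steps=[
    [0, -0.1, 0, 0, 0.3],
    [0, 0, 0, 0, 0.3],
    [0.03, 0, 0, 8, 0.3],
    [0.03, 0, 0, 8, 0.3],
    [0.03, 0, 0, 8, 0.3],
    [0.03, 0, 0, 8, 0.3],
    [0, 0, 0, 0, 0.3],
    [0, 0, 0, 0, 0.3],
  ],
  force=40,
)

```text
time: 13.4
eef_pos: [0.6409, -0.077, 0.081]
tcp_rot: [-0.07, 0.704, 0.071, 0.703]
contact_force: [-0.8, 1.5, 6.2]
opening: 0.408
```

```bash
python3 st.py
```

```text
t 13.4 p [ 0.6409 -0.077   0.081 ] q [-0.277   0.3789  1.752   0.0016  1.0125 -2.0485] 
F tool [-6.2364  1.6724 -0.4838] F [-0.7981  1.5322  6.2401] Tw [-0.0349  0.1393 -0.0563] op 0.4075591578445442
to go cm tool [ 0.0013 -0.0514 -0.0007] ang 101.44681724167114 down [-0.0013  0.0018 -1.    ]
```

Call:
drive_tool(
  steps=[
    [0.02, 0, 0, 8, 0.3],
    [0.03, 0, 0, 8, 0.3],
  ],
)

```text
time: 13.6
eef_pos: [0.6409, -0.0762, 0.0805]
tcp_rot: [0.031, 0.707, -0.029, 0.706]
contact_force: [-1.0, 3.3, 6.7]
opening: 0.407
```

```bash
python3 st.py
```

```text
t 13.6 p [ 0.6409 -0.0762  0.0805] q [-0.2764  0.3795  1.7523  0.0033  1.0122 -1.7641] 
F tool [-6.7037  3.2208 -1.3033] F [-1.016   3.2976  6.7161] Tw [0.4109 0.0886 0.0223] op 0.4069055205596012
to go cm tool [-0.0528 -0.13    0.0239] ang 85.14156344590482 down [-0.0015  0.0033 -1.    ]
```

Call:
drive_tool(
  steps=[
    [0.02, 0, 0, 4, 0.3],
    [0.01, 0, 0, 4, 0.3],
  ],
)

```text
time: 13.8
eef_pos: [0.6409, -0.0758, 0.0802]
tcp_rot: [0.079, 0.703, -0.077, 0.702]
contact_force: [-0.9, 5.0, 5.7]
opening: 0.41
```

```bash
python3 st.py
```

```text
t 13.8 p [ 0.6409 -0.0758  0.0802] q [-0.2759  0.3798  1.7524  0.0039  1.0118 -1.6272] 
F tool [-5.6799  4.6997 -2.0248] F [-0.9347  5.0081  5.7003] Tw [0.4872 0.0453 0.008 ] op 0.41039660939660866
to go cm tool [-0.0807 -0.1663  0.0471] ang 77.30647021821567 down [-0.0014  0.0038 -1.    ]
```

Call:
drive_tool(
  steps=[
    [0, 0.1, 0.06, 0, 0.3],
    [0, 0.1, 0.06, 0, 0.3],
    [0, 0, 0, 0, 0.3],
  ],
)

```text
time: 14.1
eef_pos: [0.6409, -0.0758, 0.0802]
tcp_rot: [0.077, 0.705, -0.077, 0.701]
contact_force: [-5.4, -1.3, 9.6]
opening: 0.41
```

```bash
python3 st.py
```

```text
t 14.1 p [ 0.6409 -0.0758  0.0802] q [-0.2744  0.3821  1.7495 -0.0009  1.0164 -1.6264] 
F tool [-9.6143 -2.4739 -5.0373] F [-5.393  -1.3338  9.6471] Tw [-0.2206  0.871   0.011 ] op 0.4104635010777217
to go cm tool [-0.0832 -0.1676  0.0459] ang 77.49250588518306 down [-0.0063  0.001  -1.    ]
```

Call:
drive_tool(
  steps=[
    [0.02, 0, 0, 4, 0.3],
    [0.01, 0, 0, 4, 0.3],
    [0.01, 0, 0, 4, 0.3],
    [0.02, 0, 0, 4, 0.3],
  ],
)

```text
time: 14.5
eef_pos: [0.6412, -0.075, 0.0796]
tcp_rot: [0.176, 0.687, -0.175, 0.683]
contact_force: [-4.3, 2.2, 8.6]
opening: 0.407
```

```bash
python3 st.py;sleep 1; python3 -c "
from h import *
for i in range(4): read_camera('top');s=readout.get_state();print(s['wrist_torque'],s['contact_force'],s['time'])"
```

```text
t 14.5 p [ 0.6412 -0.075   0.0796] q [-0.2738  0.3827  1.7497  0.0012  1.0149 -1.3447] 
F tool [-8.5419 -0.1122 -4.8714] F [-4.2828  2.2178  8.5701] Tw [0.1301 0.7192 0.0043] op 0.40697669805569653
to go cm tool [-0.1378 -0.2277  0.1014] ang 61.322832634253615 down [-0.0053  0.0025 -1.    ]
[ 0.00252386  0.73790273 -0.08271459] [-5.04738056  0.79243628  8.57326169] 14.55
[ 0.0614609   0.75936442 -0.10940212] [-4.72154334  0.56730714  8.39278206] 14.6
[ 0.06863399  0.78658094 -0.06288454] [-5.11909324  1.62652577  8.48974398] 14.65
[ 0.06459629  0.73335549 -0.14727767] [-4.7107556   1.33458863  8.62649437] 14.7
```

Call:
drive_tool(
  steps=[
    [0, 0, 0, 0, 0.6],
    [0, 0, 0, 0, 0.6],
    [0, 0, 0, 0, 0.6],
  ],
)

```text
time: 15.0
eef_pos: [0.6419, -0.0759, 0.0777]
tcp_rot: [0.174, 0.686, -0.174, 0.684]
contact_force: [-0.3, 0.2, -0.4]
opening: 0.599
```

```bash
sed -i 's/.641,-.0775,.081/.6438,-.0767,.0795/' st.py; python3 st.py
```

```text
t 15.0 p [ 0.6419 -0.0759  0.0777] q [-0.2745  0.3854  1.7502  0.0005  1.0084 -1.3474] 
F tool [ 0.4368  0.0109 -0.3824] F [-0.3317  0.1927 -0.4359] Tw [-0.0341  0.024   0.0067] op 0.5992786724404756
to go cm tool [-0.1841  0.0144  0.2024] ang 61.45775052631197 down [-0.0022  0.0011 -1.    ]
```

Call:
drive_tool(
  steps=[
    [-0.1, 0, 0.2, 0, 0.6],
    [0, 0, 0, 0, 0.6],
  ],
)

```text
time: 15.2
eef_pos: [0.6447, -0.0774, 0.0796]
tcp_rot: [0.174, 0.685, -0.174, 0.685]
contact_force: [-0.5, -0.1, 0.1]
opening: 0.604
```

Call:
drive_tool(
  steps=[
    [0, 0, 0, 0, 0.3],
    [0, 0, 0, 0, 0.3],
    [0, 0, 0, 0, 0.3],
    [0, 0, 0, 0, 0.3],
  ],
)

```text
time: 15.6
eef_pos: [0.6449, -0.077, 0.0799]
tcp_rot: [0.175, 0.685, -0.174, 0.685]
contact_force: [1.0, 2.0, 0.2]
opening: 0.41
```

```bash
python3 st.py
```

```text
t 15.6 p [ 0.6449 -0.077   0.0799] q [-0.2752  0.3868  1.7435  0.0008  1.0107 -1.348 ] 
F tool [-0.2124  2.2156 -0.1048] F [0.9669 1.9961 0.2142] Tw [ 0.3324 -0.136  -0.0211] op 0.4101257145198819
to go cm tool [ 0.0435 -0.0212 -0.1083] ang 61.44297511242409 down [ 0.0008  0.0005 -1.    ]
```

Call:
drive_tool(
  steps=[
    [0.02, 0, 0, 5, 0.3],
    [0.02, 0, 0, 5, 0.3],
    [0.01, 0, 0, 5, 0.3],
  ],
)

```text
time: 15.9
eef_pos: [0.6447, -0.0773, 0.0794]
tcp_rot: [0.263, 0.656, -0.263, 0.656]
contact_force: [0.2, 0.5, -0.6]
opening: 0.409
```

```bash
python3 st.py
```

```text
t 15.9 p [ 0.6447 -0.0773  0.0794] q [-0.2754  0.3874  1.7438  0.      1.0101 -1.0829] 
F tool [ 0.5746  0.5209 -0.2111] F [ 0.2077  0.5223 -0.5746] Tw [ 0.1981 -0.1085  0.025 ] op 0.40862140174941863
to go cm tool [-0.0107 -0.0156 -0.1035] ang 46.26650245034215 down [ 0.0002 -0.0001 -1.    ]
```

Call:
drive_tool(
  steps=[
    [0.02, 0, 0, 5, 0.3],
    [0.02, 0, 0, 5, 0.3],
    [0.01, 0, 0, 5, 0.3],
  ],
)

```text
time: 16.2
eef_pos: [0.6444, -0.0775, 0.0789]
tcp_rot: [0.346, 0.616, -0.347, 0.616]
contact_force: [-0.4, 1.5, 1.3]
opening: 0.411
```

```bash
python3 st.py
```

```text
t 16.2 p [ 0.6444 -0.0775  0.0789] q [-0.2755  0.3879  1.7441 -0.0006  1.01   -0.8212] 
F tool [-1.3005  0.4724 -1.5212] F [-0.3854  1.5458  1.3002] Tw [0.2083 0.0581 0.0853] op 0.41095106528126235
to go cm tool [-0.0564 -0.0107 -0.0966] ang 31.28088257380688 down [-0.0006 -0.0004 -1.    ]
```

Call:
drive_tool(
  steps=[
    [0.02, 0, 0, 5, 0.3],
    [0.02, 0, 0, 5, 0.3],
    [0.01, 0, 0, 5, 0.3],
  ],
)

```text
time: 16.5
eef_pos: [0.6441, -0.0776, 0.0786]
tcp_rot: [0.424, 0.566, -0.425, 0.566]
contact_force: [-2.1, 0.2, 2.4]
opening: 0.406
```

```bash
python3 st.py
```

```text
t 16.5 p [ 0.6441 -0.0776  0.0786] q [-0.2757  0.3883  1.7444 -0.0012  1.0101 -0.5597] 
F tool [-2.3974 -1.9213 -0.8155] F [-2.0696  0.2447  2.4002] Tw [0.1625 0.2429 0.1515] op 0.40584308489906673
to go cm tool [-0.09   -0.0049 -0.0989] ang 16.31134983706837 down [-0.0014 -0.0007 -1.    ]
```

Call:
drive_tool(
  steps=[
    [0.02, 0, 0, 5, 0.3],
    [0.02, 0, 0, 5, 0.3],
    [0.01, 0, 0, 5, 0.3],
  ],
)

```text
time: 16.8
eef_pos: [0.6438, -0.0777, 0.0782]
tcp_rot: [0.493, 0.506, -0.495, 0.505]
contact_force: [-2.8, 0.1, 3.9]
opening: 0.41
```

```bash
python3 st.py
```

```text
t 16.8 p [ 0.6438 -0.0777  0.0782] q [-0.2757  0.3886  1.7447 -0.0017  1.0104 -0.2983] 
F tool [-3.929  -2.774  -0.1592] F [-2.7674  0.0971  3.9357] Tw [0.1262 0.3615 0.2358] op 0.4101906018053544
to go cm tool [-0.127   0.0018 -0.0963] ang 1.349878192343375 down [-0.0024 -0.0008 -1.    ]
```

Call:
drive_tool(
  steps=[
    [0.01, 0, 0, 3, 0.3],
    [0.01, 0, 0, 3, 0.3],
  ],
)

```text
time: 17.0
eef_pos: [0.6437, -0.0777, 0.0781]
tcp_rot: [-0.519, -0.48, 0.52, -0.479]
contact_force: [-3.8, 0.3, 4.7]
opening: 0.405
```

```bash
python3 st.py;  python3 -c "
from h import *
for i in range(5): read_camera('top');s=readout.get_state();print(s['wrist_torque'],s['qpos'][5])"
```

```text
t 17.0 p [ 0.6437 -0.0777  0.0781] q [-0.2757  0.3887  1.7448 -0.0019  1.0105 -0.1952] 
F tool [-4.6909 -3.8315  0.0058] F [-3.8065  0.3027  4.7015] Tw [0.0822 0.5091 0.3366] op 0.40521905426845645
to go cm tool [-0.1423  0.005  -0.0967] ang -4.55350327316617 down [-0.0028 -0.0009 -1.    ]
[0.06464616 0.53427022 0.15301963] -0.19363876049886894
[0.08660733 0.64592653 0.22541918] -0.19673365360967893
[0.04135083 0.64210696 0.10655058] -0.1975325415951888
[0.11702392 0.65580031 0.15023901] -0.19768129396575074
[0.06041613 0.66694194 0.15088357] -0.19767547993865492
```

Call:
drive_tool(
  steps=[
    [0.01, 0, 0, 3, 0.3],
    [0.01, 0, 0, 3, 0.3],
  ],
)

```text
time: 17.45
eef_pos: [0.6436, -0.0776, 0.078]
tcp_rot: [-0.543, -0.453, 0.545, -0.452]
contact_force: [-6.1, 0.4, 5.1]
opening: 0.411
```

```bash
python3 st.py
```

```text
t 17.45 p [ 0.6436 -0.0776  0.078 ] q [-0.2757  0.3889  1.7449 -0.0019  1.0106 -0.0916] 
F tool [-5.1296 -6.0925  0.7591] F [-6.1126  0.3671  5.1486] Tw [0.0659 0.7569 0.3843] op 0.4109592606680438
to go cm tool [-0.1538  0.003  -0.097 ] ang -10.492720894881334 down [-0.0031 -0.0008 -1.    ]
```

Call:
drive_tool(
  steps=[
    [0, 0, 0, 0, 0.5],
    [0, 0, 0, 0, 0.7],
    [0, 0, 0, 0, 0.8],
    [0, 0, 0, 0, 0.8],
    [-1, 0, 0, 0, 0.8],
    [-3, 0, 0, 0, 0.8],
    [-4, 0, 0, 0, 0.8],
    [-4, 0, 0, 0, 0.8],
    [0, -2, -1, 0, 0.8],
    [0, -4, -1, 0, 0.8],
  ],
)

```text
time: 18.45
eef_pos: [0.5916, -0.0475, 0.2011]
tcp_rot: [0.546, 0.45, -0.542, 0.454]
contact_force: [-0.2, 1.1, -1.3]
opening: 0.803
```

```bash
python3 st.py
```

```text
t 18.45 p [ 0.5916 -0.0475  0.2011] q [-0.2511  0.1311  1.8152  0.0001  1.1878 -0.0663] 
F tool [ 1.3417 -0.3814 -1.0288] F [-0.1762  1.079  -1.3449] Tw [ 0.0239  0.0212 -0.0231] op 0.8032661823117757
to go cm tool [12.2004  5.5779  1.9012] ang -10.5878165864369 down [ 0.0073 -0.0018 -1.    ]
```

Call:
drive_tool(
  steps=[
    [0, -3, -3, 0, 0.8],
    [0, -4, -4, 0, 0.8],
    [0, -2, -4, 0, 0.8],
    [0, 0, -4, 0, 0.8],
    [0, 0, -4, 0, 0.8],
    [0, 0, -4, 0, 0.8],
    [0, 0, -3, 0, 0.8],
    [0, 0, 0, 0, 0.8],
    [0, 0, 0, 0, 0.8],
  ],
)

```text
time: 19.35
eef_pos: [0.552, 0.2202, 0.1978]
tcp_rot: [-0.543, -0.452, 0.543, -0.453]
contact_force: [-0.2, 0.3, -0.5]
opening: 0.799
```

Run:
```python
from h import *
t=read_camera("top"); s=read_camera("scene")
a=cv2.resize(t["frame"][200:300,295:395,::-1],(400,400),interpolation=cv2.INTER_CUBIC)
b=cv2.resize(s["frame"][200:300,300:400,::-1],(400,400),interpolation=cv2.INTER_CUBIC)
cv2.imwrite("pics/ab4.png",np.hstack([a,b]))
```

```text
(no output)
```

View pics/ab4.png

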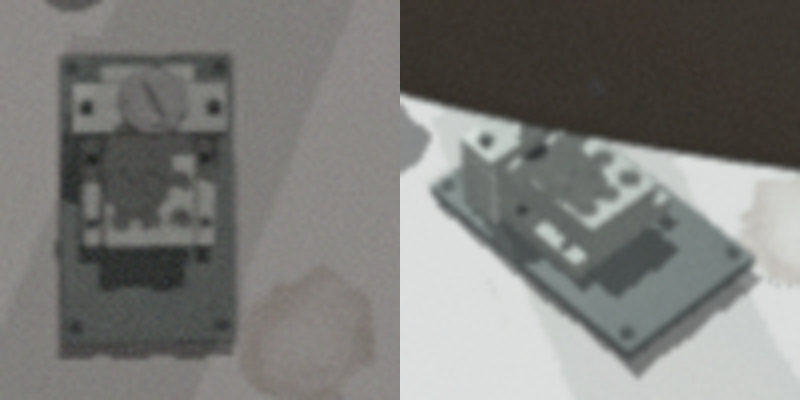

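```bash
python3 -c "
from h import *
print(sign_off())"
```

```text
the job is handed in; nothing more can be done
None
```

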